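# Pull a bracket into line with a tapered pin, then clamp it

## Robot

A 6-joint arm with a two-finger parallel gripper is mounted at the origin on a cart in front of the work surface, level with it; the furniture and walls round the work are solid. World frame = base frame: x ahead of the robot, y to its left, z up, the work surface at z = 0. Lengths are in m, angles in rad, forces in N, time in s.
With the tool pointing down it reaches from about 0.3 to 0.875 m from the base axis. Payload 6.4 kg.
Tool frame: the origin (TCP) lies at the very end of the fingers, on their centre line; the grasp point (between the pads) lies 19 mm behind it; z points along the fingers, y is the direction in which the jaws open and shut (so a half turn about z gives the same grasp; the last joint's range is limited). The gripper opens to 85 mm and grips with 20 to 120 N. Pads are 22 mm wide; open, the fingers measure 114 mm over their backs; the gripper's body (76 mm by 85 mm) begins 54 mm behind the grasp point. The pads swing forward as they close: fully open they stand 13 mm farther back than shut.
Start: joints at [-1.458, 0.181, 1.607, -0, 1.354, -0.206], TCP at [0.18, -0.546, 0.231] pointing down, gripper open.
Joint ranges: [-2.99, 2.99], [-0.89, 2.07], [0.3, 2.58], [-1.14, 4.28], [0, 2.63], [-3.12, 3.12]. Speed limits (rad/s): [2.57, 2.57, 3.01, 3.14, 3.14, 3.14].

## Interface

Orientations are given as a rotation vector (axis times angle).
In Python, from rig import manip, get_image gives the robot as it stands.
- The arm moves only by the shell command python3 -m inch 'ROWS' [FORCE]. ROWS is JSON, one flat list of numbers, 7 for each row, row after row: the turn, a rotation vector about the tool's x, y, z each as a share of 180 degrees, from -1 to 1, then the shift along the tool's x, y, z each as a share of 200 mm, from -1 to 1, then the closure, from 0 (fully open) to 1 (shut). A call has 1 to 10 rows; each row is the pose to reach, as a shift and turn from the pose measured when the call began, along the tool's axes at that moment, turning the shorter way round; what a row does not reach only later rows make up. A row lasts 1/10 s, in which the tool goes at most 50 mm and 8.59 degrees, less where a joint would pass 70% of its speed; a pose out of reach is approached as far as the arm can. A call with a number of a shift or a turn outside -1 to 1 is refused whole. A call with a gripper value outside its range is refused whole. The fingers move at their own pace and stop on an object; FORCE is the grip in N (left out, the last holds). Time passes only in rows, so rows that repeat a pose let the fingers close. It gives the time, the measured TCP pose, the force and the opening at its end, in the units of the state.
- manip.observe(): the state, without advancing time (a new reading comes with each control period).
- get_image(name): name is "scene" or "top"; returns a dict with "pixels" (400x640x3 uint8, red, green, blue), "z_map" (400x640 float32, m along the optical axis (not along the pixel's ray), 0 where there is no reading), "camera_matrix" (3x3 intrinsics, pixels), "R" (3x3) and "t" (3): a world point X has camera coordinates R X + t. Camera axes: x right, y down, z forward; pixel columns grow to the right and rows downward; lengths in m; the calibration is good to about 2 mm. A picture is of the moment at which its call begins.
- manip.finish_job(): hands the job in, once; it reports no verdict.
The state is a dict: "time": time; "joint_positions": joint angles; "joint_vel": joint speeds; "joint_torque": joint torques, N m; "tool_pos": TCP position; "eef_rot": TCP orientation; "contact_force": force on the tool from outside, world axes, zero at the start; "wrist_torque": the same for the moment, N m; "finger_gap": finger opening in m.
Only numpy, scipy, OpenCV 4.12 (cv2) and the standard library are available. Lean on these libraries where they do the work, as an engineer would, in place of code of your own. Each camera call takes 0.05 s, during which the arm holds its last target. There are 200 camera calls.

## Task

The blue bracket has swung out of line on its bolt. Take the tapered alignment pin from its wooden stand and drive it down through the bracket's hole and the hole in the deck below until its collar sits flush on the bracket, letting the pin, not your fingers, draw the bracket into line. Then tighten the clamp by turning its T-handle clockwise until the rising resistance shows that it is tight, leave the pin in place and let go; do not disturb the other things on the table.

Things in the scene. Friction and masses are not known exactly. Their poses are not given: they have to be found in the camera images.
- fixture: dark steel assembly fixture fixed to the table, 230 x 110 mm, a 12 mm deck on two end walls, deck top 60 mm above the table, open below. Origin at the table under the deck's centre, z up, y along the deck. In its frame the locating hole is at (0, -60 mm), the bracket's pivot bolt at (0, 85 mm), the clamp screw at (0, 40 mm). A red clamp column with an arm, its top 108 mm above the table, stands at (43, 40 mm) and reaches over the bracket to the screw.
- bracket: blue steel strap, 196 x 52 x 10 mm, lying on the deck and swinging stiffly about its pivot bolt (4 N at its hole moves it; it stays where it is left, and does not spring back). Origin on the pivot axis at its underside, y axis along the strap; its hole is at y = -145 mm. It starts swung so that its hole is 4 to 6.5 mm off the deck's hole, towards +x of the fixture.
- deck_hole (a point): centre of the 23.5 mm through hole in the deck, at the deck's top face, 60 mm above the table. Fixed.
- bracket_hole (a point): centre of the 23.5 mm through hole in the bracket, at the bracket's top face, 70 mm above the table. Moves with the bracket.
- pin: tapered alignment pin, 0.18 kg, 115 mm long, upright in its stand. Origin at the centre of its tip, z up along it. From the tip: taper 6 to 22 mm diameter over 38 mm, shank 22 mm diameter to 62 mm, collar 32 mm diameter from 62 to 67 mm, round green handle 18 mm diameter from 67 to 115 mm. Lowered over the deck's hole, its tip enters both holes and wedges the bracket across: 2 to 6 N down, about 4 N sideways.
- pin_collar (a point): on the pin's axis at the underside of the collar, 62 mm above the tip; level with the bracket's top face when the pin is fully home.
- pin_grip (a point): on the pin's axis in the middle of the handle, 98 mm above the tip: where to grip it.
- pin_stand: pale wooden block 56 x 56 x 66 mm fixed to the table, origin at the centre of its underside, with a through hole of 24.5 mm in which the pin stands with its collar on the block's top. It and the tape measure swap places between starts.
- clamp (a joint): angle of the clamp's T-handle, rad: 0 loose, growing as it turns clockwise seen from above about a vertical axis; starts at 0.1 to 0.5. Turning takes 0.12 N m at first, rising ever more steeply to about 0.24 N m at 1.4, where it comes to a firm stop. Friction holds it where it is left (at most it eases back to about 1.38). Tight is above 1.25; turn it to about 1.36.
- clamp_grip (a point): centre of the steel T-bar on the clamp screw's axis, 132 mm above the table, 26 mm above the clamp arm; x along the bar, z up. The bar is 60 mm long, 10 mm wide and 10 mm high with ball ends of 14 mm; the neck under it is 10 mm in diameter.
- tape_measure: yellow tape measure, 36 x 80 x 62 mm, loose bystander; origin at the centre of its underside.
- threadlock: small red bottle, 24 x 36 x 92 mm, standing loose; bystander; origin at the centre of its underside.
- spanner: steel combination spanner, 186 mm long, 8 mm thick, lying loose near the front edge; bystander; origin at the centre of its underside.

How it is judged:
On the way, in this order (a step that is already met when the one before it is completed fails the run):
1. the pin is driven fully home and has drawn the bracket's hole over the deck's hole (horizontal distance between bracket_hole and deck_hole below 0.0025 m and distance between pin_collar and bracket_hole below 0.0035 m and angle between pin's own z axis and vertical below 0.09 rad), for 0.2 s.
2. the clamp is turned tight (value of joint clamp above 1.25 rad), for 0.2 s.
At the end, for the whole second after the job is handed in: The pin stands in both holes, upright within 5 degrees, its collar within 3.5 mm of flush and centred on the bracket's hole; the bracket's hole is within 2.5 mm of the deck's hole; the clamp reads above 1.25 rad; everything is at rest and released (all of step 1 and value of joint clamp above 1.25 rad and linear speed of pin below 0.02 m/s and velocity of joint clamp between -0.05 and 0.05 rad/s); the robot touches nothing.
It fails at once if the fingers push the bracket (more than 4 N) (contact force between the fingers and bracket above 4 N).
It fails at once if the tape measure is moved more than 30 mm (distance of tape_measure from where it was at the start of the episode above 0.03 m).
It fails at once if the red bottle is moved more than 30 mm or knocked over (distance of threadlock from where it was at the start of the episode above 0.03 m or angle between threadlock's own z axis and vertical above 0.5 rad).
It fails at once if the spanner is moved more than 30 mm (distance of spanner from where it was at the start of the episode above 0.03 m).
It also fails if it takes over 58 s, if anything falls off the work surface, if the arm or the gripper's body presses on something with over 40 N, if the wrist force passes 120 N, or if a joint passes its speed limit or range.

## Working session

There is one attempt and no reset: what is moved stays moved. The work goes in short steps, Python scripts to look and compute and a shell command to move; the robot and the scene stay as the last step left them, time stands still between calls to the robot, and variables do not carry over. Pictures are saved under pics/ and viewed, about 8 in all and at most 12, crops included, and the job is handed in when it is done.

```bash
mkdir -p pics && ls
python3 - <<'E'
from rig import manip,get_image
import cv2,numpy as np
print(manip.observe())
for n in("scene","top"):
    d=get_image(n);np.savez(n+"0.npz",**d)
    cv2.imwrite(f"pics/{n}0.png",d["pixels"][...,::-1]);print(n,d["camera_matrix"].tolist(),np.round(-d["R"].T@d["t"],3),np.round(d["R"],3).tolist())
E
```

```text
pics
{'time': 0.0, 'joint_positions': array([-1.45824997e+00,  1.81544844e-01,  1.60798753e+00,  4.91601389e-06,
        1.35377894e+00, -2.06268751e-01]), 'joint_vel': array([ 0.00053052,  0.00072299,  0.00017177, -0.00044552,  0.00152913,
       -0.0012975 ]), 'joint_torque': array([-9.71272784e-04, -4.44869900e+01, -3.51342058e+01, -4.12843683e-04,
        9.06792877e-03, -3.62164826e-05]), 'tool_pos': array([ 0.18020262, -0.54546883,  0.2303919 ]), 'eef_rot': array([-3.10006743e+00, -4.98401249e-01, -1.33921848e-04]), 'contact_force': array([ 0.09132111,  0.59486271, -1.10193069]), 'wrist_torque': array([ 0.00059424, -0.02238514,  0.02222455]), 'finger_gap': 0.08539480054289839}
scene [[401.34699674694764, 0.0, 322.3129255252042], [0.0, 401.34699674694764, 200.90691685959612], [0.0, 0.0, 1.0]] [ 0.29  -0.532  0.706] [[0.9, -0.435, 0.003], [-0.307, -0.64, -0.704], [0.308, 0.633, -0.71]]
top [[365.76407092748883, 0.0, 322.46452747063864], [0.0, 365.76407092748883, 199.00863848743626], [0.0, 0.0, 1.0]] [0.483 0.003 0.969] [[0.005, -1.0, 0.011], [-0.996, -0.006, -0.084], [0.084, -0.011, -0.996]]
```

View pics/top0.png

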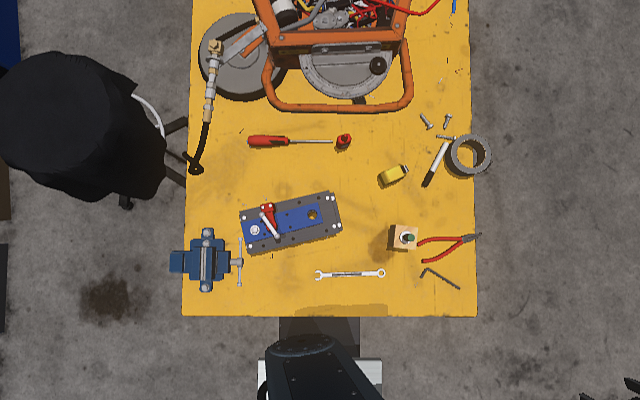

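View pics/scene0.png

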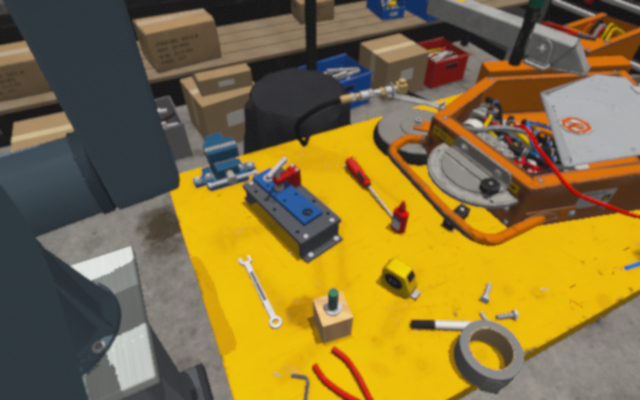

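Top view: fixture near (291,222) with the bracket's pivot end left, hole at about (312,214), T-bar (270,224), pin in its stand at (410,238), tape (393,175), bottle (344,141), spanner (350,274). The scene view agrees.

```bash
cat > h.py <<'E'
import numpy as np,cv2
def ray(d,u,v,z):
    K,R,t=d["camera_matrix"],d["R"],d["t"];c=-R.T@t
    w=R.T@np.linalg.inv(K)@np.array([u,v,1.]);return c+w*(z-c[2])/w[2]
def proj(d,X):
    p=d["camera_matrix"]@(d["R"]@np.asarray(X,float)+d["t"]);return p[:2]/p[2]
def hsv(d):return cv2.cvtColor(d["pixels"],cv2.COLOR_RGB2HSV)
def blobs(m,roi):
    u0,v0,u1,v1=roi;k=np.zeros(m.shape,np.uint8);k[v0:v1,u0:u1]=m[v0:v1,u0:u1]
    n,l,s,c=cv2.connectedComponentsWithStats(k);return [(s[i,4],c[i].round(1),l==i) for i in range(1,n) if s[i,4]>12]
E
python3 - <<'E'
from h import *
T=dict(np.load("top0.npz"));S=dict(np.load("scene0.npz"))
h=hsv(T)
g=cv2.inRange(h,(45,60,20),(90,255,255))
for a,c,m in blobs(g,(385,215,430,260)):print("green top",a,c,ray(T,*c,.115))
gs=cv2.inRange(hsv(S),(45,60,20),(90,255,255))
for a,c,m in blobs(gs,(310,270,360,330)):print("green scene",a,c,ray(S,*c,.095))
# stand top face
w=cv2.inRange(h,(8,40,150),(22,150,255))
for a,c,m in blobs(w,(380,215,425,260)):print("stand",a,c,ray(T,*c,.066),cv2.minAreaRect(np.argwhere(m)[:,::-1].astype(np.float32)))
# deck: not yellow
ny=cv2.bitwise_not(cv2.inRange(h,(15,120,120),(35,255,255)))
for a,c,m in blobs(ny,(232,180,350,262)):
    if a>800:
        r=cv2.minAreaRect(np.argwhere(m)[:,::-1].astype(np.float32));b=cv2.boxPoints(r);print("deck",a,r,[ray(T,*p,.06)[:2].round(4) for p in b])
b=cv2.inRange(h,(105,120,60),(125,255,255))
for a,c,m in blobs(b,(232,180,350,262)):
    r=cv2.minAreaRect(np.argwhere(m)[:,::-1].astype(np.float32));print("blue",a,r,[ray(T,*p,.07)[:2].round(4) for p in cv2.boxPoints(r)])
A=cv2.resize(T["pixels"][182:262,232:352],None,fx=6.5,fy=6.5,interpolation=cv2.INTER_CUBIC)
cv2.imwrite("pics/crop1.png",A[...,::-1])
z=T["z_map"];print(z[235:241,402:416:2].round(3), z[214,300:325:3].round(3))
E
```

```text
green top 38 [410.7 237.2] [ 0.4673404  -0.21233864  0.115     ]
green scene 70 [332.9 293.7] [ 0.47265976 -0.20039536  0.095     ]
stand 383 [405.1 236.9] [ 0.46710281 -0.21086353  0.066     ] ((405.4634094238281, 236.8292694091797), (22.748897552490234, 23.632347106933594), 6.340191841125488)
deck 4393 ((290.4920654296875, 222.21221923828125), (48.00043869018555, 98.5245132446289), 78.11134338378906) [array([0.5343, 0.204 ]), array([ 0.5864, -0.0352]), array([ 0.4696, -0.0599]), array([0.4189, 0.177 ])]
blue 819 ((297.4076843261719, 218.16152954101562), (21.049388885498047, 46.65947723388672), 74.74488067626953) [array([0.5212, 0.1164]), array([0.5521, 0.0061]), array([ 0.5022, -0.0078]), array([0.4717, 0.1021])]
blue 391 ((255.98463439941406, 229.27691650390625), (20.87397575378418, 27.89044189453125), 74.74488067626953) [array([0.4994, 0.195 ]), array([0.5177, 0.1296]), array([0.4687, 0.1154]), array([0.4506, 0.1805])]
[[0.899 0.884 0.865 0.849 0.847 0.851 0.903]
 [0.898 0.882 0.86  0.85  0.845 0.849 0.899]
 [0.896 0.875 0.856 0.849 0.85  0.847 0.845]
 [0.893 0.881 0.853 0.847 0.846 0.846 0.849]
 [0.897 0.881 0.859 0.846 0.846 0.846 0.849]
 [0.894 0.889 0.862 0.848 0.847 0.849 0.9  ]] [0.901 0.896 0.899 0.969 0.966 0.969 0.899 0.909 0.912]
```

View pics/crop1.png

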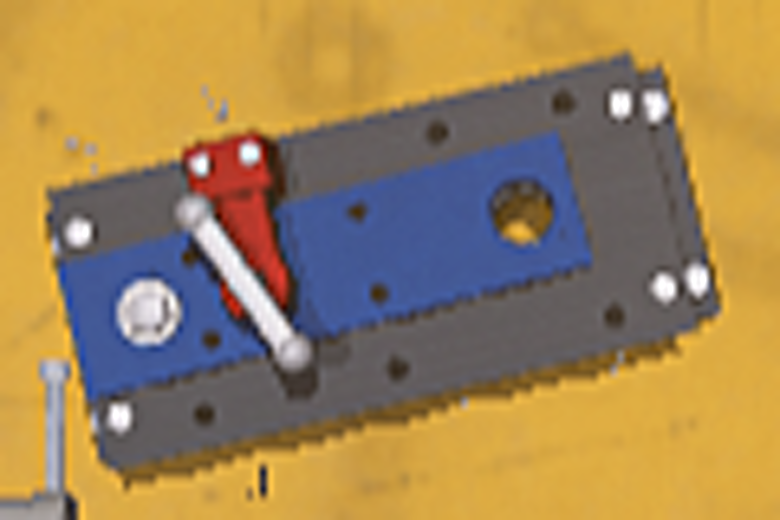

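Crop (6.5x, offset (232,182)): deck screws at (78,233), (119,417), (620,103), (664,287); pivot bolt (148,312); hole (522,211); T-bar ends (192,211) and (296,352).

```bash
cat >> h.py <<'E'
def cloud(d):
    K,R,t=d["camera_matrix"],d["R"],d["t"];z=d["z_map"];v,u=np.mgrid[:z.shape[0],:z.shape[1]]
    P=np.stack([(u-K[0,2])/K[0,0]*z,(v-K[1,2])/K[1,1]*z,z],-1);P=(P-t)@R;P[z==0]=np.nan;return P
E
python3 - <<'E'
from h import *
T=dict(np.load("top0.npz"));S=dict(np.load("scene0.npz"))
for n,d in(("T",T),("S",S)):
    P=cloud(d);b=(abs(P[...,0]-.467)<.05)&(abs(P[...,1]+.21)<.05)
    m=b&(P[...,2]>.112)&(P[...,2]<.13);print(n,"pin top",m.sum(),P[m].mean(0),P[m].min(0),P[m].max(0))
    v,u=np.nonzero(m);print(u.mean(),v.mean(),ray(d,u.mean(),v.mean(),.119))
    m=b&(abs(P[...,2]-.066)<.006);print("stand top",m.sum(),P[m].mean(0),P[m].min(0),P[m].max(0))
f=lambda x,y,z:ray(T,(x+.5)/6.5-.5+232,(y+.5)/6.5-.5+182,z)
sc=[f(*p,.062) for p in((78,233),(119,417),(620,103),(664,287))]
c=np.mean(sc,0);piv=f(148,312,.08);hole=f(522,211,.07);e=(sc[0]+sc[1]-sc[2]-sc[3])[:2];y=e/np.linalg.norm(e);x=np.array([y[1],-y[0]])
print("ctr",c,"yaxis",y,np.degrees(np.arctan2(y[1],y[0])))
for n,p in(("piv",piv),("hole",hole),("Tbar",f(244,281,.132))):
    q=p[:2]-c[:2];print(n,p,"fix",q@x*1e3,q@y*1e3)
for n,l in(("dh",(0,-.06)),("pv",(0,.085)),("screw",(0,.04))):print(n,c[:2]+l[0]*x+l[1]*y)
a,b=f(192,211,.132),f(296,352,.132);print("bar ends",a,b,np.linalg.norm(a-b),np.degrees(np.arctan2(*(a-b)[1::-1])))
# wrist: tool axes
from scipy.spatial.transform import Rotation as Ro
print(Ro.from_rotvec([-3.10006743e+00,-4.98401249e-01,-1.33921848e-04]).as_matrix().round(3))
E
```

```text
T pin top 51 [ 0.46646347 -0.21053872  0.11850597] [ 0.45858134 -0.21941669  0.11233321] [ 0.47483058 -0.20184566  0.12206793]
410.3137254901961 237.6078431372549 [ 0.46647039 -0.21041964  0.119     ]
stand top 432 [ 0.46622545 -0.20940989  0.06649585] [ 0.43505943 -0.24121442  0.06003629] [ 0.49628765 -0.18081969  0.07195303]
S pin top 96 [ 0.46714297 -0.21067402  0.11786916] [ 0.45919146 -0.2181803   0.11232841] [ 0.47639394 -0.20144981  0.12148673]
333.03125 292.4166666666667 [ 0.4667939 -0.2113079  0.119    ]
stand top 759 [ 0.46492159 -0.21453306  0.06630874] [ 0.4371241  -0.24089312  0.06003898] [ 0.49850189 -0.17748563  0.07195955]
ctr [0.50360037 0.07623809 0.062     ] yaxis [-0.23778464  0.9713179 ] 103.7558250276863
piv [0.48328404 0.15740915 0.08      ] fix -0.43238001887429056 83.67381362684446
hole [0.52199925 0.01885943 0.07      ] fix 4.227400958231948 -60.107898142009475
Tbar [0.49426749 0.11498459 0.132     ] fix 0.14813216807903207 39.854381594503934
dh [0.51786744 0.01795902]
pv [0.48338867 0.15880011]
screw [0.49408898 0.11509081]
bar ends [0.51871029 0.13364418 0.132     ] [0.46958545 0.09640276 0.132     ] 0.06164555381691813 37.165678165339415
[[ 0.95   0.313 -0.   ]
 [ 0.313 -0.95   0.002]
 [ 0.    -0.002 -1.   ]]
```

```bash
cat > d.py <<'E'
# usage: d.py x y z jawdeg -> row values from the present pose (tool kept vertical)
import sys,numpy as np
from rig import manip
from scipy.spatial.transform import Rotation as Ro
s=manip.observe();R=Ro.from_rotvec(s["eef_rot"]);M=R.as_matrix()
x,y,z,a=map(float,sys.argv[1:]);a=np.radians(a)
yt=np.array([np.cos(a),np.sin(a),0]);zt=np.array([0,0,-1.]);G=np.stack([np.cross(yt,zt),yt,zt],1)
print("t",round(s["time"],2),"pos",s["tool_pos"].round(4),"jaw",np.degrees(np.arctan2(M[1,1],M[0,1])).round(1),"F",s["contact_force"].round(1),"M",s["wrist_torque"].round(3),"gap",round(s["finger_gap"],4),"tilt",np.degrees(np.arccos(-M[2,2])).round(2))
print("turn",(Ro.from_matrix(M.T@G).as_rotvec()/np.pi).round(4),"shift",(M.T@(np.array([x,y,z])-s["tool_pos"])/.2).round(4))
E
python3 -m inch '[0,0,-0.475,0.94,-0.57,0,0,0,0,-0.475,0.94,-0.57,0,0,0,0,-0.475,0.94,-0.57,0,0,0,0,-0.475,0.94,-0.57,0,0,0,0,-0.475,0.94,-0.57,0,0,0,0,-0.475,0.94,-0.57,0,0,0,0,-0.475,0.94,-0.57,0,0,0,0,-0.475,0.94,-0.57,0,0,0,0,-0.475,0.94,-0.57,0,0,0,0,-0.475,0.94,-0.57,0,0]' 100 && python3 d.py .4665 -.2107 .2 13.76
```

```text
time: 1.1
tool_pos: [0.3229, -0.378, 0.2303]
eef_rot: [-1.93, -2.476, -0.002]
contact_force: [0.2, -1.9, -0.1]
finger_gap: 0.0855
t 1.1 pos [ 0.3229 -0.378   0.2303] jaw 14.1 F [ 0.2 -1.9 -0.1] M [ 0.018 -0.023  0.012] gap 0.0855 tilt 0.14
turn [ 0.     -0.0008  0.002 ] shift [0.6355 0.9005 0.1531]
```

```bash
python3 -m inch '[0,0,0,0.635,0.9,0.35,0,0,0,0,0.635,0.9,0.35,0,0,0,0,0.635,0.9,0.35,0,0,0,0,0.635,0.9,0.35,0,0,0,0,0.635,0.9,0.35,0,0,0,0,0.635,0.9,0.35,0,0,0,0,0.635,0.9,0.35,0,0,0,0,0.635,0.9,0.35,0]' && python3 d.py .4665 -.2107 .083 13.76
```

```text
time: 1.9
tool_pos: [0.4661, -0.2115, 0.1608]
eef_rot: [-1.931, -2.476, -0.002]
contact_force: [0.1, 0.5, 0.4]
finger_gap: 0.0853
t 1.9 pos [ 0.4661 -0.2115  0.1608] jaw 14.1 F [0.1 0.5 0.4] M [ 0.007  0.079 -0.037] gap 0.0853 tilt 0.11
turn [-0.     -0.0006  0.0018] shift [0.0026 0.0028 0.3892]
```

```bash
python3 -m inch '[0,0,0,0.003,0.003,0.2,0,0,0,0,0.003,0.003,0.39,0,0,0,0,0.003,0.003,0.39,0,0,0,0,0.003,0.003,0.39,0.5,0,0,0,0.003,0.003,0.39,1,0,0,0,0.003,0.003,0.39,1,0,0,0,0.003,0.003,0.39,1,0,0,0,0.003,0.003,0.39,1,0,0,0,0.003,0.003,0.39,1,0,0,0,0.003,0.003,0.39,1]' 90 && python3 d.py .4665 -.2107 .18 13.76
```

```text
time: 2.9
tool_pos: [0.4674, -0.2112, 0.0843]
eef_rot: [1.931, 2.477, 0.002]
contact_force: [-0.8, 1.5, 6.2]
finger_gap: 0.0157
t 2.9 pos [ 0.4674 -0.2112  0.0843] jaw 14.1 F [-0.8  1.5  6.2] M [ 0.081  0.203 -0.022] gap 0.0157 tilt 0.07
turn [ 0.0004 -0.      0.0019] shift [ 0.0034 -0.0031 -0.4787]
```

```bash
python3 -m inch '[0,0,0,0,0,-0.1,1,0,0,0,0,0,-0.25,1,0,0,0,0,0,-0.4,1,0,0,0,0,0,-0.53,1,0,0,0,0,0,-0.53,1,0,0,0,0,0,-0.53,1,0,0,0,0,0,-0.53,1]' && python3 d.py .5179 .0180 .18 13.76
python3 - <<'E'
from rig import get_image
from h import *
S=get_image("scene");T=get_image("top");cv2.imwrite("pics/s2.png",cv2.resize(S["pixels"][200:360,240:440],None,fx=4,fy=3.7)[...,::-1])
E
```

```text
time: 3.6
tool_pos: [0.4663, -0.2104, 0.1886]
eef_rot: [-1.93, -2.476, -0.002]
contact_force: [0.3, -1.1, -2.0]
finger_gap: 0.0161
t 3.6 pos [ 0.4663 -0.2104  0.1886] jaw 14.1 F [ 0.3 -1.1 -2. ] M [-0.064 -0.004 -0.039] gap 0.0161 tilt 0.14
turn [-0.0002 -0.0007  0.002 ] shift [1.0447 0.5286 0.0451]
```

View pics/s2.png

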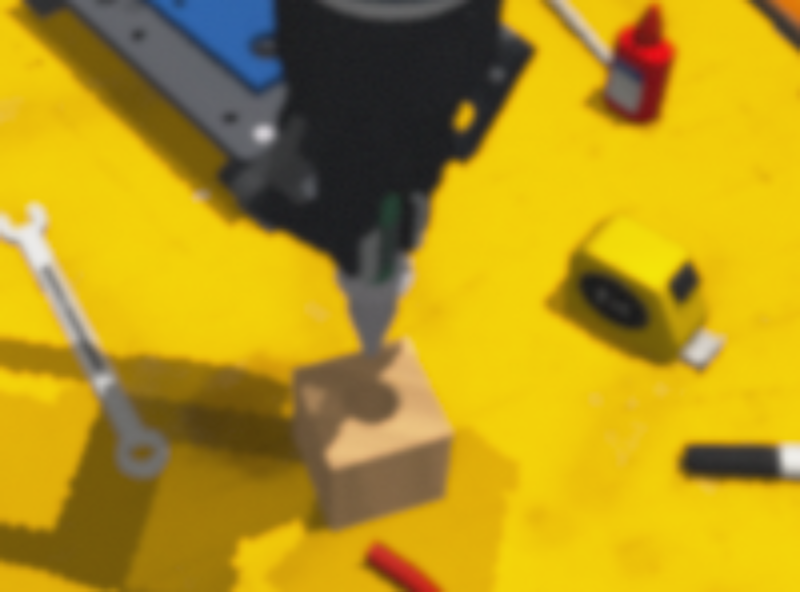

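The pin hangs upright in the fingers, tip at crop (372,350); bystanders are undisturbed.

```bash
python3 - <<'E'
from h import *
S=dict(np.load("scene0.npz"));print(ray(S,240+372/4,200+350/3.7,.111))
E
python3 -m inch '[0,0,0.002,0.2,0.1,0,1,0,0,0.002,0.4,0.2,0,1,0,0,0.002,0.6,0.3,0,1,0,0,0.002,0.8,0.4,0,1,0,0,0.002,0.98,0.52,0,1,0,0,0.002,1,0.53,0,1,0,0,0.002,1,0.53,0,1,0,0,0.002,1,0.53,0,1]' && python3 d.py .5179 .0180 .158 13.76
```

```text
[ 0.46723854 -0.21070162  0.111     ]
time: 4.5
tool_pos: [0.5198, 0.0087, 0.1881]
eef_rot: [-1.937, -2.468, 0.0]
contact_force: [-1.0, -0.1, -1.5]
finger_gap: 0.0156
t 4.5 pos [0.5198 0.0087 0.1881] jaw 13.7 F [-1.  -0.1 -1.5] M [-0.052 -0.036 -0.005] gap 0.0156 tilt 0.22
turn [-0.0008 -0.0009 -0.0001] shift [0.0469 0.0022 0.1506]
```

```bash
python3 -m inch '[0,0,0,0.047,0.002,0.1,1,0,0,0,0.047,0.002,0.15,1,0,0,0,0.047,0.002,0.15,1,0,0,0,0.047,0.002,0.15,1]' && python3 d.py .5179 .0180 .145 13.76
python3 - <<'E'
from rig import get_image
from h import *
S=get_image("scene");print(proj(S,[.5179,.018,.079]),proj(S,[.5179,.018,.06]))
cv2.imwrite("pics/s3.png",cv2.resize(S["pixels"][150:270,230:380],None,fx=5,fy=5,interpolation=cv2.INTER_CUBIC)[...,::-1])
E
```

```text
time: 4.9
tool_pos: [0.5178, 0.017, 0.1581]
eef_rot: [-1.939, -2.467, 0.001]
contact_force: [0.8, 0.2, -1.7]
finger_gap: 0.0162
t 4.9 pos [0.5178 0.017  0.1581] jaw 13.7 F [ 0.8  0.2 -1.7] M [-0.004 -0.025  0.014] gap 0.0162 tilt 0.24
turn [-0.0009 -0.0009 -0.0005] shift [0.0047 0.0018 0.0656]
[305.62727642 209.96965875] [305.85799079 215.94979474]
```

View pics/s3.png

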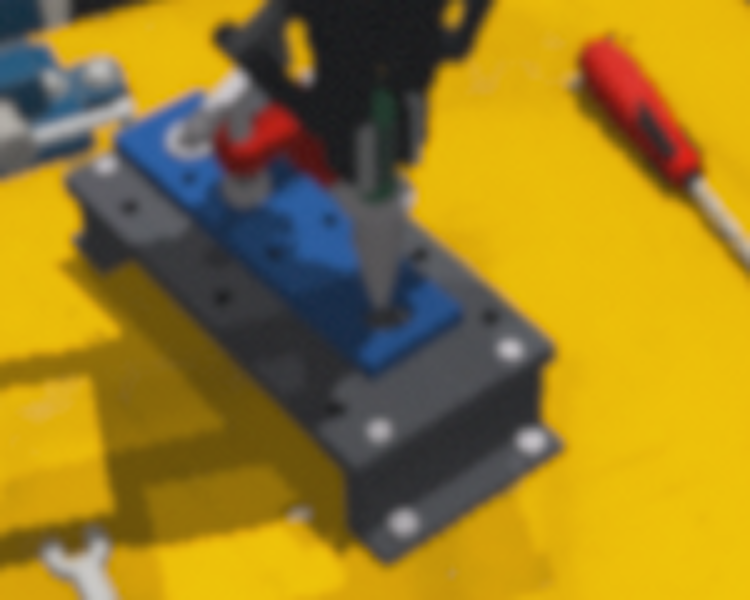

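Tip (crop (382,308)) stands over the bracket's hole as predicted. Driving it down.

```bash
python3 -m inch '[0,0,0,0.005,0.002,0.03,1,0,0,0,0.005,0.002,0.06,1,0,0,0,0.005,0.002,0.09,1,0,0,0,0.005,0.002,0.12,1,0,0,0,0.005,0.002,0.15,1,0,0,0,0.005,0.002,0.17,1,0,0,0,0.005,0.002,0.17,1]' 110 && python3 d.py .5179 .0180 .087 13.76
```

```text
time: 5.65
tool_pos: [0.5183, 0.0183, 0.124]
eef_rot: [-1.939, -2.467, -0.0]
contact_force: [0.7, -0.1, -2.4]
finger_gap: 0.0153
t 5.65 pos [0.5183 0.0183 0.124 ] jaw 13.7 F [ 0.7 -0.1 -2.4] M [ 0.039 -0.086 -0.05 ] gap 0.0153 tilt 0.2
turn [-0.0007 -0.0009 -0.0005] shift [-0.0017 -0.0018  0.1852]
```

```bash
python3 -m inch '[-0.001,-0.001,0,-0.002,-0.002,0.03,1,-0.001,-0.001,0,-0.002,-0.002,0.06,1,-0.001,-0.001,0,-0.002,-0.002,0.09,1,-0.001,-0.001,0,-0.002,-0.002,0.12,1,-0.001,-0.001,0,-0.002,-0.002,0.12,1]' && python3 d.py .5179 .0180 .087 13.76
```

```text
time: 6.15
tool_pos: [0.5173, 0.018, 0.0989]
eef_rot: [-1.941, -2.47, 0.0]
contact_force: [3.9, 1.4, -4.1]
finger_gap: 0.0156
t 6.15 pos [0.5173 0.018  0.0989] jaw 13.7 F [ 3.9  1.4 -4.1] M [ 0.39  -0.735  0.026] gap 0.0156 tilt 0.02
turn [-0.0001 -0.0001 -0.0004] shift [-0.0009  0.0029  0.0594]
```

```bash
python3 -m inch '[0,0,0,0,0.003,0.02,1,0,0,0,0,0.003,0.04,1,0,0,0,0,0.003,0.052,1,0,0,0,0,0.003,0.056,1,0,0,0,0,0.003,0.06,1,0,0,0,0,0.003,0.06,1]' && python3 d.py .5179 .0180 .087 13.76
```

```text
time: 6.75
tool_pos: [0.5179, 0.0181, 0.0882]
eef_rot: [-1.94, -2.47, 0.001]
contact_force: [-4.5, 2.7, 12.5]
finger_gap: 0.0159
t 6.75 pos [0.5179 0.0181 0.0882] jaw 13.7 F [-4.5  2.7 12.5] M [0.373 0.757 0.046] gap 0.0159 tilt 0.05
turn [-0.0003 -0.     -0.0003] shift [-0.0006 -0.      0.0059]
```

```bash
python3 -m inch '[0,0,0,-0.002,-0.003,0.008,1,0,0,0,-0.002,-0.003,0.008,0.7,0,0,0,-0.002,-0.003,0,0.3,0,0,0,-0.002,-0.003,0,0,0,0,0,0,0,0,0,0,0,0,0,0,-0.1,0,0,0,0,0,0,-0.3,0,0,0,0,0,0,-0.45,0,0,0,0,0,0,-0.45,0,0,0,0,0,0,-0.45,0]' && python3 d.py .4942 .115 .19 -52.8
```

```text
time: 7.75
tool_pos: [0.5182, 0.018, 0.1785]
eef_rot: [1.94, 2.47, -0.0]
contact_force: [-1.0, 0.6, -0.5]
finger_gap: 0.0857
t 7.75 pos [0.5182 0.018  0.1785] jaw 13.7 F [-1.   0.6 -0.5] M [-0.015 -0.002 -0.009] gap 0.0857 tilt 0.04
turn [2.000e-04 1.000e-04 3.695e-01] shift [ 0.4995 -0.0018 -0.0577]
```

```bash
python3 -m inch '[0,0,0.37,0.1,0,-0.06,0,0,0,0.37,0.2,0,-0.06,0,0,0,0.37,0.3,0,-0.06,0,0,0,0.37,0.4,0,-0.06,0,0,0,0.37,0.5,0,-0.06,0,0,0,0.37,0.5,-0.002,-0.06,0,0,0,0.37,0.5,-0.002,-0.06,0,0,0,0.37,0.5,-0.002,-0.06,0,0,0,0.37,0.5,-0.002,-0.06,0,0,0,0.37,0.5,-0.002,-0.06,0]' && python3 d.py .4942 .115 .116 -52.8
python3 - <<'E'
from rig import get_image
from h import *
T=get_image("top");S=get_image("scene");P=cloud(T)
b=(abs(P[...,0]-.518)<.03)&(abs(P[...,1]-.018)<.03)
for lo,hi in((.112,.13),(.068,.078)):
    m=b&(P[...,2]>lo)&(P[...,2]<hi);print(m.sum(),P[m].mean(0),np.median(P[m],0))
m=b&(P[...,2]>.112);v,u=np.nonzero(m);print(ray(T,u.mean(),v.mean(),.123))
a=cv2.resize(T["pixels"][170:265,230:350],(600,475),interpolation=cv2.INTER_CUBIC)
c=cv2.resize(S["pixels"][140:270,230:350],(200*2,433),interpolation=cv2.INTER_CUBIC)
cv2.imwrite("pics/t4.png",a[...,::-1]);cv2.imwrite("pics/s4.png",c[...,::-1])
E
```

```text
time: 8.75
tool_pos: [0.4933, 0.115, 0.1891]
eef_rot: [-2.977, -1.004, 0.004]
contact_force: [0.8, 0.2, -0.7]
finger_gap: 0.0855
t 8.75 pos [0.4933 0.115  0.1891] jaw -52.7 F [ 0.8  0.2 -0.7] M [-0.019 -0.039 -0.004] gap 0.0855 tilt 0.13
turn [-0.0003  0.0007  0.0004] shift [0.0043 0.0032 0.3656]
50 [0.51667568 0.0170282  0.12147777] [0.51742156 0.01758975 0.1218317 ]
342 [0.5148313  0.02252305 0.07117797] [0.51218886 0.02352324 0.07058034]
[0.51661374 0.01700895 0.123     ]
```

View pics/t4.png

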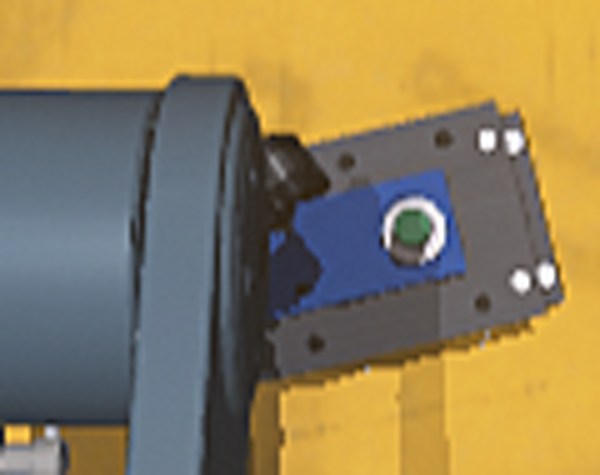

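View pics/s4.png

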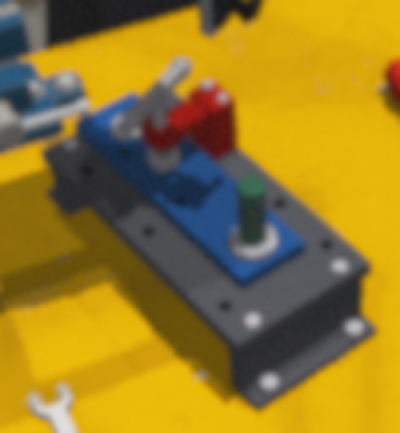

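Pin is flush: white collar ring on the bracket around (413,230) and handle upright in both views. Now the T-bar.

```bash
python3 -m inch '[0,0.001,0,0.004,0.003,0.15,0,0,0.001,0,0.004,0.003,0.3,0,0,0.001,0,0.004,0.003,0.365,0,0,0.001,0,0.004,0.003,0.365,0.2,0,0.001,0,0.004,0.003,0.365,0.6,0,0.001,0,0.004,0.003,0.365,1,0,0.001,0,0.004,0.003,0.365,1,0,0.001,0,0.004,0.003,0.365,1,0,0.001,0,0.004,0.003,0.365,1,0,0.001,0,0.004,0.003,0.365,1]' 70 && python3 d.py .4942 .115 .116 -52.8
```

```text
time: 9.85
tool_pos: [0.4936, 0.1172, 0.1179]
eef_rot: [-2.972, -1.002, -0.002]
contact_force: [-7.9, 9.4, 10.6]
finger_gap: 0.0078
t 9.85 pos [0.4936 0.1172 0.1179] jaw -52.8 F [-7.9  9.4 10.6] M [ 1.483  1.289 -0.016] gap 0.0078 tilt 0.29
turn [-0.0013 -0.0009  0.0002] shift [-0.0044  0.0106  0.0095]
```

```bash
python3 -m inch '[0,0,0,0,-0.005,0,1,0,0,0.03,0,-0.005,0,1,0,0,0.06,0,-0.005,0,1,0,0,0.09,0,-0.005,0,1,0,0,0.12,0,-0.005,0,1,0,0,0.15,0,-0.005,0,1,0,0,0.18,0,-0.005,0,1,0,0,0.18,0,-0.005,0,1]' 90 && python3 d.py .4942 .115 .116 -102.8
```

```text
time: 10.65
tool_pos: [0.4935, 0.1174, 0.1181]
eef_rot: [-3.135, -0.131, -0.002]
contact_force: [2.8, -2.9, -2.9]
finger_gap: 0.0075
t 10.65 pos [0.4935 0.1174 0.1181] jaw -85.2 F [ 2.8 -2.9 -2.9] M [-0.506 -0.385 -0.153] gap 0.0075 tilt 0.24
turn [-0.0014 -0.0002  0.0977] shift [0.0025 0.0123 0.0104]
```

```bash
python3 -m inch '[0,0,0.02,0,0,0,1,0,0,0.04,0,0,0,1,0,0,0.04,0,0,0,1]' && python3 d.py .4942 .115 .116 -102.8;  python3 -m inch '[0,0,0.02,0,0,0,1,0,0,0.04,0,0,0,1,0,0,0.04,0,0,0,1]' && python3 d.py .4942 .115 .116 -102.8
python3 - <<'E'
from rig import get_image
from h import *
S=get_image("scene")
print(proj(S,[.4935,.117,.132]))
cv2.imwrite("pics/s5.png",cv2.resize(S["pixels"][120:220,220:340],None,fx=6,fy=6,interpolation=cv2.INTER_CUBIC)[...,::-1])
E
```

```text
time: 10.95
tool_pos: [0.4935, 0.1174, 0.1181]
eef_rot: [-3.137, 0.064, -0.001]
contact_force: [1.5, -1.1, -2.2]
finger_gap: 0.0075
t 10.95 pos [0.4935 0.1174 0.1181] jaw -92.3 F [ 1.5 -1.1 -2.2] M [-0.137 -0.174 -0.101] gap 0.0075 tilt 0.24
turn [-0.0014 -0.0001  0.0582] shift [0.004  0.0117 0.0103]
time: 11.25
tool_pos: [0.4935, 0.1174, 0.1181]
eef_rot: [-3.127, 0.257, -0.001]
contact_force: [1.5, -1.3, -2.0]
finger_gap: 0.0077
t 11.25 pos [0.4935 0.1174 0.1181] jaw -99.4 F [ 1.5 -1.3 -2. ] M [-0.168 -0.214 -0.084] gap 0.0077 tilt 0.25
turn [-0.0014 -0.0001  0.0189] shift [0.0052 0.0111 0.0103]
[276.40635441 167.35719214]
```

View pics/s5.png

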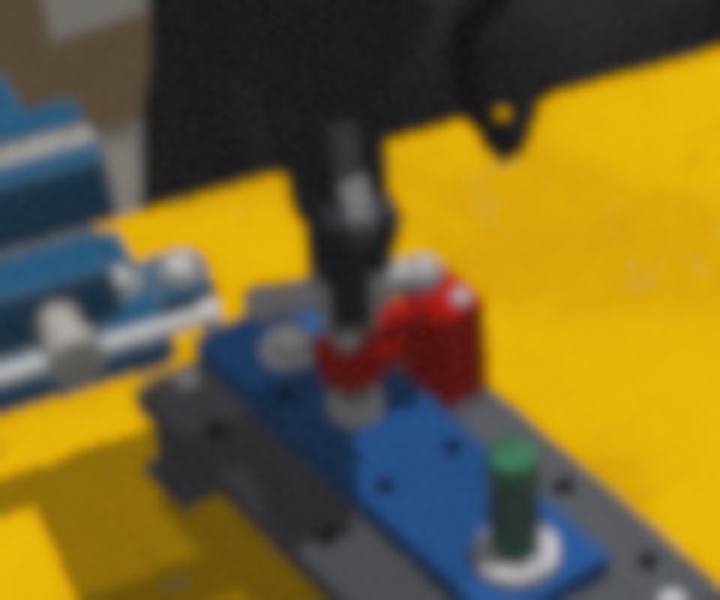

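```bash
for i in 1; do python3 -m inch '[0,0,0.01,0,0,0,1,0,0,0.02,0,0,0,1,0,0,0.02,0,0,0,1]' >/dev/null; python3 d.py .4942 .115 .116 -102.8|head -1; python3 -m inch '[0,0,0.01,0,0,0,1,0,0,0.02,0,0,0,1,0,0,0.02,0,0,0,1]'>/dev/null; python3 d.py .4942 .115 .116 -102.8|head -1;python3 -m inch '[0,0,0.01,0,0,0,1,0,0,0.02,0,0,0,1,0,0,0.02,0,0,0,1]'>/dev/null; python3 d.py .4942 .115 .116 -102.8|head -1; done
```

```text
t 11.6 pos [0.4935 0.1174 0.1181] jaw -102.9 F [ 1.2 -0.  -2.3] M [-0.089 -0.2   -0.005] gap 0.0077 tilt 0.25
t 11.9 pos [0.4935 0.1173 0.118 ] jaw -106.5 F [ 0.6 -0.1 -2.6] M [-0.151 -0.199  0.023] gap 0.008 tilt 0.25
t 12.2 pos [0.4935 0.1173 0.1181] jaw -110.0 F [ 1.9 -1.  -2.6] M [-0.21  -0.178 -0.06 ] gap 0.0077 tilt 0.25
```

```bash
python3 -m inch '[0,0,0.01,0,0,0,1,0,0,0.02,0,0,0,1,0,0,0.02,0,0,0,1]' >/dev/null; python3 d.py .4942 .115 .116 -102.8|head -1; python3 -m inch '[0,0,0.01,0,0,0,1,0,0,0.02,0,0,0,1,0,0,0.02,0,0,0,1]'>/dev/null; python3 d.py .4942 .115 .116 -102.8|head -1;python3 -m inch '[0,0,0.01,0,0,0,1,0,0,0.01,0,0,0,1]'>/dev/null; python3 d.py .4942 .115 .116 -102.8|head -1; python3 -m inch '[0,0,0.01,0,0,0,1,0,0,0.01,0,0,0,1]'>/dev/null; python3 d.py .4942 .115 .116 -102.8|head -1
```

```text
t 12.5 pos [0.4935 0.1173 0.1181] jaw -113.5 F [ 0.8  0.3 -1.9] M [-0.159 -0.15   0.006] gap 0.0076 tilt 0.25
t 12.8 pos [0.4935 0.1174 0.1181] jaw -117.0 F [ 1.  -0.3 -2.3] M [-0.185 -0.188 -0.032] gap 0.0074 tilt 0.25
t 13.0 pos [0.4935 0.1174 0.1181] jaw -118.8 F [ 2.3 -1.5 -1.4] M [-0.139 -0.197 -0.02 ] gap 0.0074 tilt 0.25
t 13.2 pos [0.4935 0.1174 0.1181] jaw -120.6 F [ 1.  -0.7 -3.3] M [-0.159 -0.18   0.005] gap 0.0079 tilt 0.25
```

Run:
```python
from rig import get_image
from h import *
S=get_image("scene");np.savez("s6.npz",**S)
c=np.array([.4938,.1165,.132])
for a in(-10,-20,-30,-40):
    r=np.radians(a);e=.027*np.array([np.cos(r),np.sin(r),0]);print(a,[((proj(S,c+s*e)-[220,120])*6).round() for s in(1,-1)])
cv2.imwrite("pics/s6.png",cv2.resize(S["pixels"][120:220,220:340],None,fx=6,fy=6,interpolation=cv2.INTER_CUBIC)[...,::-1])
```

```text
-10 [array([412., 272.]), array([267., 298.])]
-20 [array([414., 280.]), array([266., 289.])]
-30 [array([413., 288.]), array([267., 281.])]
-40 [array([410., 297.]), array([270., 273.])]
```

View pics/s6.png

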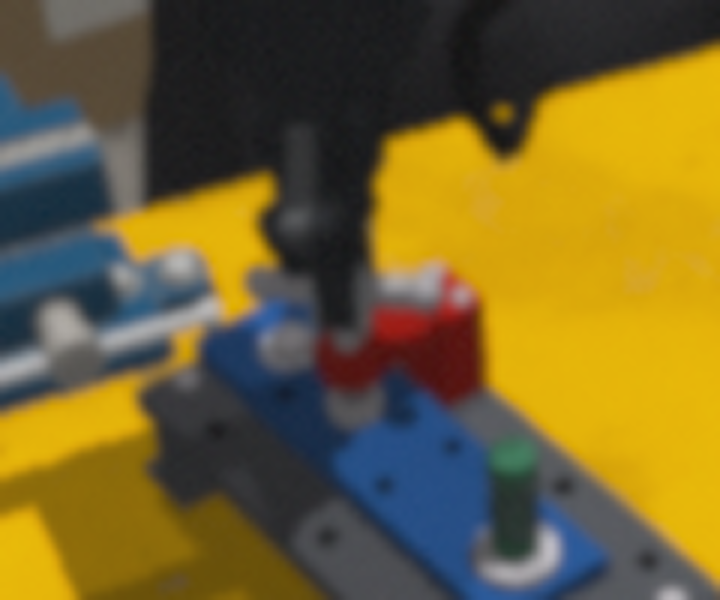

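The bar's ends at crop (262,283) and (420,288) fit about -30°, so it has followed the gripper. I'll continue in tiny turns, reading the moment during motion.

```bash
p(){ python3 -c "
from rig import manip;s=manip.observe();print(s['joint_positions'][5].round(4),s['joint_torque'][5].round(3),s['wrist_torque'].round(3))"; }; p
python3 -m inch '[0,0,0.015,0,0,0,1]'>/dev/null;p
python3 -m inch '[0,0,0.015,0,0,0,1]'>/dev/null;p
python3 -m inch '[0,0,0.015,0,0,0,1]'>/dev/null;p
python3 d.py .4942 .115 .116 -102.8|head -1
```

```text
2.0987 0.081 [-0.224 -0.211 -0.063]
2.1449 -0.457 [-0.128 -0.186  0.664]
2.1909 0.863 [-0.066 -0.174  1.416]
2.236 1.386 [-0.07  -0.279  1.986]
t 13.55 pos [0.4935 0.1173 0.1181] jaw -128.4 F [ 0.5  0.4 -2.2] M [-0.07  -0.279  1.986] gap 0.0079 tilt 0.17
```

```bash
python3 -m inch '[0,0,-0.02,0,0,0,1,0,0,-0.02,0,0,0,1]' && python3 d.py .4942 .115 .116 -102.8|head -1;  python3 -m inch '[0,0,0,0,0,0,0.8,0,0,0,0,0,0,0.3,0,0,0,0,0,0,0,0,0,0,0,0,0,0,0,0,0,0,0,-0.1,0,0,0,0,0,0,-0.3,0,0,0,0,0,0,-0.5,0,0,0,0,0,0,-0.6,0,0,0,0,0,0,-0.6,0,0,0,0,0,0,-0.6,0]' && python3 d.py .4 -.2 .25 -102.8
```

```text
time: 13.75
tool_pos: [0.4935, 0.1173, 0.1181]
eef_rot: [-2.998, 0.932, -0.001]
contact_force: [1.4, -0.0, -4.2]
finger_gap: 0.0076
t 13.75 pos [0.4935 0.1173 0.1181] jaw -124.5 F [ 1.4 -0.  -4.2] M [-0.113 -0.298  1.077] gap 0.0076 tilt 0.15
time: 14.75
tool_pos: [0.4933, 0.117, 0.238]
eef_rot: [-2.997, 0.932, -0.002]
contact_force: [-0.3, -0.0, -0.5]
finger_gap: 0.0852
t 14.75 pos [0.4933 0.117  0.238 ] jaw -124.6 F [-0.3 -0.  -0.5] M [-0.018 -0.014 -0.034] gap 0.0852 tilt 0.17
turn [-0.0009 -0.0003 -0.1209] shift [ 0.5152  1.5699 -0.0643]
```

```bash
python3 -m inch '[0,0,0,0.08,0.25,-0.05,0,0,0,0,0.16,0.5,-0.05,0,0,0,0,0.26,0.8,-0.05,0,0,0,0,0.26,0.8,-0.05,0,0,0,0,0.26,0.8,-0.05,0]' >/dev/null; python3 -m inch '[0,0,0,0.1,0.25,0,0,0,0,0,0.2,0.5,0,0,0,0,0,0.3,0.9,0,0,0,0,0,0.3,0.9,0,0,0,0,0,0.3,0.9,0,0]' >/dev/null; python3 d.py .4 -.2 .25 -102.8|head -1;python3 - <<'E'
from rig import get_image
from h import *
T=get_image("top")
A=cv2.resize(T["pixels"][182:262,232:352],None,fx=6.5,fy=6.5,interpolation=cv2.INTER_CUBIC)
cv2.imwrite("pics/t7.png",A[...,::-1])
E
```

```text
t 15.75 pos [ 0.389 -0.231  0.244] jaw -125.1 F [-0.3  0.4  0.2] M [ 0.061 -0.048  0.027] gap 0.0856 tilt 0.26
```

View pics/t7.png

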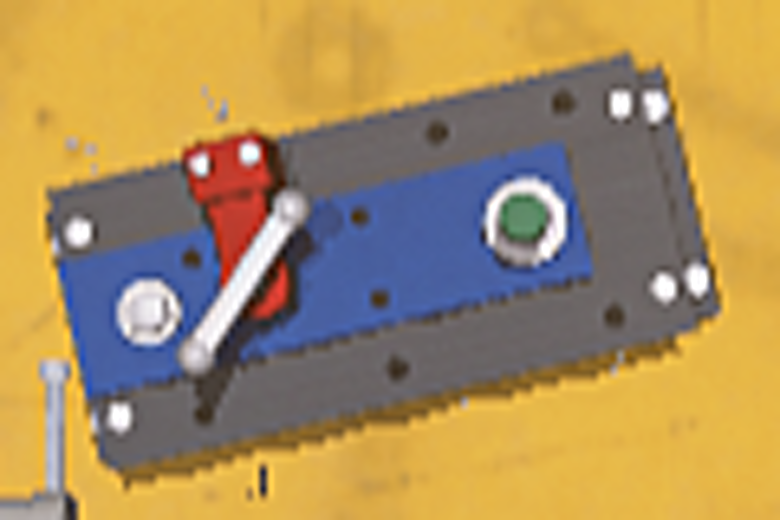

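T-bar now runs (291,207)–(195,356), about 69° clockwise of the start. The collar is centred at (525,222), flush on the bracket, which is now in line.

Run:
```python
from h import *
from rig import manip
T=dict(np.load("top0.npz"));f=lambda x,y,z:ray(T,(x+.5)/6.5-.5+232,(y+.5)/6.5-.5+182,z)
print("collar",f(525,222,.075)[:2],"deck hole .5179 .0180")
print(manip.observe()["contact_force"].round(1));print(manip.finish_job())
```

```text
collar [0.51765621 0.01761212] deck hole .5179 .0180
[-0.6 -0.  -0.2]
the job is handed in; nothing more can be done
None
```

The pin is driven home, the clamp is turned against its stop, and I handed the job in at about 16 s of the 58 s. No verdict was reported.

- **Pin:** I took it from its stand and pushed it straight down through both holes. The collar seated at about 12 N. In the last top view it is flush and within about 0.5 mm of the deck hole I measured at the start, and the bracket is drawn into line.
- **Clamp:** I turned the T-bar clockwise until the moment rose steeply. The gripper wound up to about 2 N m against the firm stop before I backed off and let go, which is well above the 0.24 N m you gave for tight. The last picture shows the bar about 69° (1.21 rad) past its start, so the clamp should be near 1.4 rad.
- **Check that did not work:** moment readings taken at standstill stayed near zero. Only the readings taken during motion showed the resistance, so the clamp angle comes from the stop and the picture, not a direct reading.
- **Everything else:** the robot is released and clear, with no contact force. The bystanders were undisturbed in the view after I lifted the pin. I did not image them all again at the end, but no later move went near them.

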